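# Clamp the portable drive in the desk dock

### The arm

A 7-joint arm with a two-finger parallel gripper is mounted at the origin on the work surface. World frame = base frame: x ahead of the robot, y to its left, z up, the work surface at z = 0. Lengths are in m, angles in rad, forces in N, time in s.
With the tool pointing down it reaches from about 0.425 to 0.925 m from the base axis. Payload 6.8 kg.
Tool frame: the origin (TCP) lies on the front face of the gripper's body, between the roots of the fingers; the fingertips stand 73 mm ahead of it and the grasp point (between the pads) lies 54 mm ahead of it; z points along the fingers, y is the line along which they close (so a half turn about z gives the same grasp; the last joint's range is limited). The gripper opens to 85 mm and grips with 20 to 120 N. Pads are 22 mm wide; open, the fingers measure 114 mm over their backs; the gripper's body (76 mm by 85 mm) begins 54 mm behind the grasp point. The pads swing forward as they close: fully open they stand 13 mm farther back than shut.
Start: joints at [-0.108, 0.477, 0.022, 1.555, -0.011, 1.109, -0.083], TCP at [0.675, 0, 0.304] pointing down, gripper open.
Joint ranges: [-2.96, 2.96], [-0.34, 2.1], [-1.41, 1.46], [0.24, 2.44], [-1.37, 4.51], [0.17, 1.92], [-2.96, 2.96]. Speed limits (rad/s): [2.39, 2.39, 3.14, 3.14, 3.14, 3.14, 3.14].

### API

Orientations are given as a unit quaternion [w, x, y, z].
In Python, from station import bot, optics gives the robot as it stands.
- The arm moves only by the tool drive_tool, never from a script. Its argument "deltas" is a list of rows, each an object with "gripper": the closure in counts, from 0 (fully open) to 255 (shut); "offset": the shift along the tool's x, y, z in units of 1000 mm (1.0 is 1000 mm), a list of three; "angular": the turn, a rotation vector about the tool's x, y, z in units of 45 degrees (1.0 is 45 degrees), a list of three. In form: [{"gripper": gripper, "offset": [dx, dy, dz], "angular": [rx, ry, rz]}, ...]. A call has 1 to 5 rows; each row is the pose to reach, as a shift and turn from the pose commanded when the call began, along the tool's axes at that moment; what a row does not reach only later rows make up. A row lasts 1/10 s, in which the tool goes at most 50 mm and 8.59 degrees, less where a joint would pass 70% of its speed; a pose out of reach is approached as far as the arm can. A call with a number of a shift or a turn outside -1 to 1 is refused whole. A call with a gripper value outside its range is refused whole. The fingers move at their own pace and stop on an object; "grip_force" is the grip in N (left out, the last holds). Time passes only in rows, so rows that repeat a pose let the fingers close. It gives the time, the measured TCP pose, the force, the opening and the grip force at its end, in the units of the state.
- bot.get_obs(): the state, without advancing time (a new reading comes with each control period).
- optics.read_camera(name): name is "scene" or "side" or "wrist"; returns the picture (420x560x3 uint8, blue, green, red); there is no depth.
- optics.camera_model(name): a dict with "fx", "fy", "cx", "cy" (pixels), "cam_to_world" (4x4, takes a point from camera to world coordinates). Camera axes: x right, y up, looking along -z (the intrinsics and any distortion apply to the point x, -y, -z); pixel columns grow to the right and rows downward; lengths in m; the calibration is good to about 2 mm. A picture is of the moment at which its call begins: read the wrist's pose just before it. camera_model takes no time and is no camera call; for the wrist camera it gives the pose at the moment of the call.
- bot.hand_in(): hands the job in; it is judged then, once.
The state is a dict: "t": time; "q": joint angles; "joint_vel": joint speeds; "joint_torque": joint torques, N m; "eef_pos": TCP position; "tool_rot": TCP orientation; "contact_force": force on the tool from outside, world axes, zero at the start; "torque": the same for the moment, N m; "gripper_width": opening from 0.0 (shut) to 1.0 (fully open); "grasp_force": force on a finger pad.
Only numpy, scipy, OpenCV 4.12 (cv2) and the standard library are available. Lean on these libraries where they do the work, as an engineer would, in place of code of your own. Each camera call takes 0.05 s, during which the arm holds its last target. There are 200 camera calls.

### The job

Take the blue portable drive out of its wooden rest and stand it, the same way up, in the slot of the grey metal dock, and let go of it. Then turn only the small orange inner knob clockwise until the jaw holds the drive snugly between jaw and rear stop - clearly tight, about 10 N, never more than 20 N - and let go. Leave the black outer ring as it is set and the other things on the desk alone.

Things in the scene. Friction and masses are not known exactly. Their poses are not given: they have to be found in the camera images.
- dock: Grey metal docking plate, 110 (x) x 230 (y) x 12 mm thick, fixed to the desk; origin under its centre, z up. Its flat deck is 12 mm over the desk. The slot is at y = +55 mm; the concentric knob pair has its upright axis at x = 0, y = -60 mm. Jaw (-x side) and rear stop (+x side) are 60 mm long and top out 31 mm above the deck, the fixed posts behind them up to 34 mm.
- slot (a point): Slot's middle on the deck, axes as the dock's. The drive stands here on the deck, its length along y within 15 mm of this point, and is clamped in x between the jaw (-x side) and the rear stop (+x). The rear stop's rubber face lies somewhere from x = +5 to +10 mm, as the outer ring has set it: not given exactly.
- jaw_face (a point): Middle of the jaw's rubber face, 15.5 mm above the deck. The jaw slides along the dock's +x towards the drive, 8 mm per rad of inner knob, from x = -14 mm (fully open) from the slot's middle. It is sprung: on contact it stops and the grip rises, some 10 N for each 0.1 rad of knob.
- knob_grip (a point): On the axis of the orange inner knob, 36 mm above the desk. Its grip is an upright bar 28 mm long (point's x, white mark at the +x end), 13 mm thick (y), top 42 mm and lower edge 25 mm above the desk, 1 mm over the ring's top. Clockwise from above closes the jaw. It takes 0.12 to 0.17 N m of friction plus about 0.007 N m per newton of jaw force, and stays where left.
- knob (a joint): Angle of the inner knob, rad, growing clockwise seen from above as the jaw closes; 0 = jaw fully open, 1.7 at most; starts between 0 and 0.25.
- ring_mark (a point): White mark on top of the black outer ring, 28 mm from the common axis, 24 mm above the desk (the ring's top). The ring, 60 mm across, 12 mm high, surrounds the foot of the inner knob and turns easily about the same axis; it sets the rear stop and must not be turned: the mark may shift 3 mm at most.
- rest: Light wooden rest, 60 x 120 mm, 28 mm high, fixed, with a groove 19 mm wide and 22 mm deep along its y, in which the drive stands at the start. Origin under its centre.
- drive: Blue portable drive, a rigid flat box 13 mm thick (x), 100 mm long (y), 75 mm tall (z), about 0.2 kg, with a steel band; origin at the centre of its underside, z up. Either flat face may look to the jaw.
- jaw: The clamp jaw as a moving part, rubber faced, sprung, 60 mm long and 8 mm thick; origin on its front face at deck height. Same pose as point jaw_face but 15.5 mm lower.
- plant: Potted plant in a terracotta pot 90 mm across, about 200 mm tall, origin under it. Leave alone.
- bowl: Terracotta bowl, 124 mm across, 45 mm high, origin under it. Leave alone.
- mouse: White computer mouse, 100 x 60 x 26 mm, origin under it. Leave alone.
There are look-alikes about, which are no part of the job. Of the things shaped like the drive, the blue one is meant.

How it is judged:
On the way, in this order (a step that is already met when the one before it is completed fails the run):
1. the drive stands on the deck in the dock's slot, let go, not yet clamped (z of drive in the frame of dock between 0.008 and 0.016 m and x of drive in the frame of dock between -0.012 and 0.008 m and y of drive in the frame of dock between 0.037 and 0.073 m and contact force between the fingers and drive below 0.3 N and contact force between jaw and drive below 3 N), for 0.1 s.
2. the inner knob has drawn the jaw tight on the drive (over 4 N) (contact force between jaw and drive above 4 N), for 0.3 s.
At the end, for the whole second after the job is handed in: The drive stands upright (within 5 degrees) and square on the dock's deck (underside within 3 mm of it), within 18 mm of the slot's middle along it, at rest, held by the jaw with 4 to 20 N; the outer ring's mark is within 3 mm of where it began; everything is let go (contact force between jaw and drive between 4 and 20 N and angle between drive's own z axis and vertical below 0.09 rad and z of drive in the frame of dock between 0.009 and 0.015 m and y of drive in the frame of dock between 0.037 and 0.073 m and x of drive in the frame of dock between -0.006 and 0.006 m and angle between the x axis of drive and the x axis of dock, either way round below 0.09 rad and linear speed of drive below 0.01 m/s and distance of ring_mark from where it was at the start of the episode below 0.003 m); the robot touches nothing.
It fails at once if the outer ring is turned (its mark moves over 3 mm) (distance of ring_mark from where it was at the start of the episode above 0.003 m).
It fails at once if the drive is squeezed by the jaw with over 20 N (contact force between jaw and drive above 20 N).
It fails at once if the plant, bowl or mouse is shifted by over 15 mm (distance of any of plant, bowl, mouse from where it was at the start of the episode above 0.015 m).
It also fails if it takes over 72 s, if anything falls off the work surface, if the arm or the gripper's body presses on something with over 40 N, if the wrist force passes 120 N, or if a joint passes its speed limit or range.

## Working session

There is one attempt and no reset: what is moved stays moved. The work goes in short steps, Python scripts to look and compute and a tool call to move; the robot and the scene stay as the last step left them, time stands still between calls to the robot, and variables do not carry over. Pictures are saved under pics/ and viewed, at most 10 in all, crops included, and the job is handed in when it is done.

Besides the shell and the picture viewer there is one more tool, called as name(argument=value, ...), one argument or row to a line, values as JSON. drive_tool: Moves the arm, as the interface text tells. Its arguments: {"type":"object","properties":{"deltas":{"type":"array"},"grip_force":{"type":"number"}},"required":["deltas"]}

```bash
mkdir -p pics; ls
cat > h.py <<'E'
import numpy as np, cv2
from station import bot, optics
from scipy.spatial.transform import Rotation as R
def proj(m,P):
    T=np.linalg.inv(np.array(m["cam_to_world"])); p=(T[:3,:3]@np.atleast_2d(P).T).T+T[:3,3]
    return np.c_[m["cx"]+m["fx"]*p[:,0]/-p[:,2], m["cy"]+m["fy"]*-p[:,1]/-p[:,2]]
def ray(m,uv):
    uv=np.atleast_2d(uv).astype(float); T=np.array(m["cam_to_world"])
    d=np.c_[(uv[:,0]-m["cx"])/m["fx"], -(uv[:,1]-m["cy"])/m["fy"], -np.ones(len(uv))]
    return T[:3,3], d@T[:3,:3].T
def onz(m,uv,z):
    o,d=ray(m,uv); return o+d*((z-o[2])/d[:,2])[:,None]
E
python3 - <<'E'
from h import *
for n in("scene","side","wrist"):
    m=optics.camera_model(n); print(n,{k:(np.round(v,3).tolist()) for k,v in m.items()})
    cv2.imwrite(f"pics/{n}0.png",optics.read_camera(n))
a=[cv2.imread(f"pics/{n}0.png") for n in("scene","side")]
s=bot.get_obs(); print(s)
E
```

```text
pics
scene {'fx': 425.566, 'fy': 425.566, 'cx': 275.274, 'cy': 206.778, 'cam_to_world': [[-0.839, -0.279, 0.467, 1.173], [0.544, -0.447, 0.71, 0.935], [0.011, 0.85, 0.527, 0.708], [0.0, 0.0, 0.0, 1.0]]}
side {'fx': 411.304, 'fy': 411.304, 'cx': 276.931, 'cy': 211.214, 'cam_to_world': [[0.961, 0.173, -0.216, 0.399], [-0.276, 0.625, -0.73, -0.589], [0.009, 0.761, 0.648, 0.641], [0.0, 0.0, 0.0, 1.0]]}
wrist {'fx': 342.123, 'fy': 342.123, 'cx': 279.46, 'cy': 205.035, 'cam_to_world': [[1.0, -0.001, 0.002, 0.674], [0.0, 0.953, 0.304, 0.077], [-0.002, -0.304, 0.953, 0.372], [0.0, 0.0, 0.0, 1.0]]}
{'t': 0.15, 'q': array([-0.10812794,  0.47761261,  0.02236538,  1.55618852, -0.01146341,
        1.10926324, -0.08310078]), 'joint_vel': array([-9.49799483e-05, -1.82389063e-03,  3.07049462e-03, -4.95141566e-03,
        4.29893587e-04,  4.79463985e-05, -6.21703157e-05]), 'joint_torque': array([ 1.55385478e-03, -5.96924365e+01,  1.60940632e+00, -2.81490952e+01,
        1.26662746e-02,  6.56643446e-03,  5.58682734e-05]), 'eef_pos': array([6.74669124e-01, 2.69533616e-06, 3.03162877e-01]), 'tool_rot': array([-4.25175352e-04,  7.07090711e-01,  7.07122532e-01, -5.20038798e-04]), 'contact_force': array([ 0.5106497 , -0.08977164, -0.63648885]), 'torque': array([-0.04721377, -0.03307177,  0.00217688]), 'grasp_force': 0.0, 'gripper_width': 1.003904195375133}
```

View pics/scene0.png

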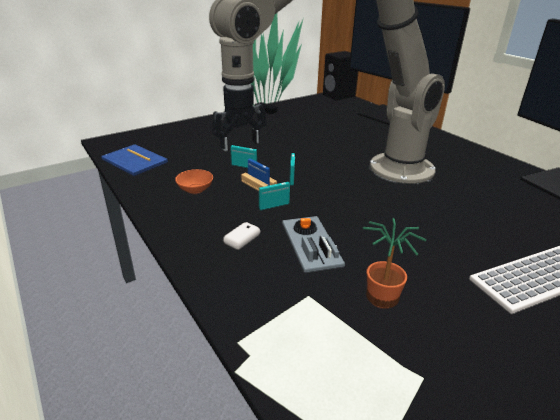

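View pics/side0.png

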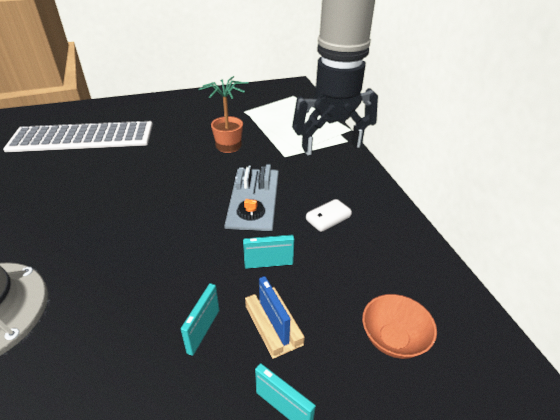

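View pics/wrist0.png

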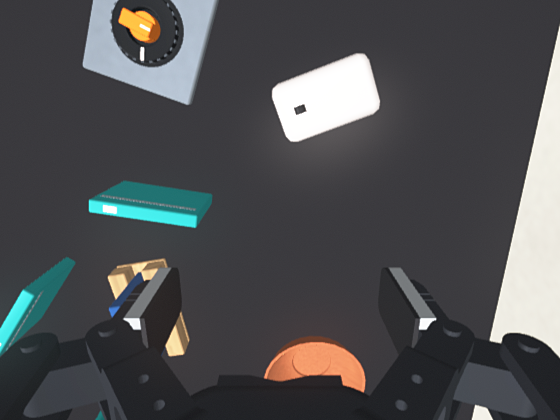

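The scene shows the blue drive in the rest at scene (259,172), side (273,312), with teal look-alikes around it. The dock is at side (253,197) with its orange knob at (251,205) near the rest and the slot on the plant side.

Run:
```python
from h import *
ms=optics.camera_model("side");mw=optics.camera_model("wrist");mc=optics.camera_model("scene")
np.set_printoptions(precision=4,suppress=True)
for n,m in(("side",ms),("scene",mc),("wrist",mw)):
    im=cv2.imread(f"pics/{n}0.png");h=cv2.cvtColor(im,cv2.COLOR_BGR2HSV)
    for c,lo,hi,z in(("blue",(105,120,40),(125,255,255),.06),("orange",(8,180,150),(22,255,255),.036)):
        k=cv2.inRange(h,lo,hi);N,L,S,C=cv2.connectedComponentsWithStats(k)
        for i in range(1,N):
            if S[i,4]>40: print(n,c,S[i],C[i],onz(m,C[i],z)[0])
side=cv2.imread("pics/side0.png");
a=cv2.resize(side[155:235,220:290],None,fx=5.5,fy=5.5,interpolation=cv2.INTER_CUBIC)
b=cv2.resize(side[270:360,240:310],None,fx=5.5,fy=5.5,interpolation=cv2.INTER_CUBIC)
b=b[:a.shape[0]]
cv2.imwrite("pics/c1.png",np.hstack([a,b]))
```

```text
side blue [259 276  31  69 914] [274.4562 310.6236] [ 0.5164 -0.1835  0.06  ]
side orange [244 203  13   9  59] [249.8814 206.3729] [0.5452 0.1254 0.036 ]
scene blue [ 101  144   67   32 1066] [133.7439 159.4559] [ 0.8475 -0.4628  0.06  ]
scene blue [248 159  22  25 314] [258.7166 170.9331] [ 0.5222 -0.1579  0.06  ]
scene orange [301 218  10  10  74] [305.2162 222.5811] [0.5518 0.1457 0.036 ]
wrist blue [109 273  34  45 348] [124.3477 294.7816] [ 0.5112 -0.1214  0.06  ]
wrist orange [118   8  42  35 862] [139.7529  24.493 ] [0.55   0.1371 0.036 ]
```

View pics/c1.png

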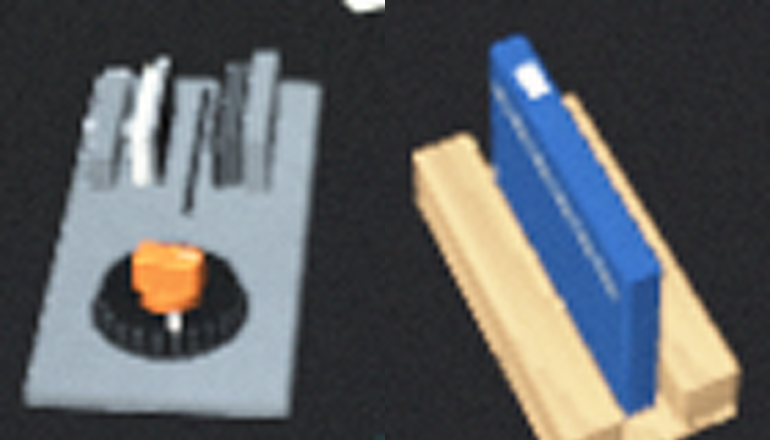

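The crop shows the drive's top-face corners, with the white label at the far end. It also shows the jaw with its pale face on the left (-x) and the dark rear stop on the right, with the slot between them, and the knob bar lying roughly across the dock. I'll move above the rest for a close look.

drive_tool(
  deltas=[
    {"gripper": 0, "offset": [-0.03, -0.04, 0], "angular": [0, 0, 0]},
    {"gripper": 0, "offset": [-0.06, -0.08, 0], "angular": [0, 0, 0]},
    {"gripper": 0, "offset": [-0.09, -0.12, 0], "angular": [0, 0, 0]},
    {"gripper": 0, "offset": [-0.12, -0.16, 0], "angular": [0, 0, 0]},
    {"gripper": 0, "offset": [-0.12, -0.16, 0], "angular": [0, 0, 0]},
  ],
)

```text
t: 0.65
eef_pos: [0.5094, -0.1254, 0.3035]
tool_rot: [-0.001, 0.71, 0.704, -0.002]
contact_force: [0.5, -1.0, -0.0]
gripper_width: 1.006
grasp_force: 0.0
```

Run:
```python
from h import *
np.set_printoptions(precision=4,suppress=True)
ms=optics.camera_model("side")
print(onz(ms,[(259.1,278.2),(265.5,276.9),(289.6,318.2),(283.6,320.9)],.081))
im=optics.read_camera("wrist"); print(bot.get_obs()["eef_pos"],bot.get_obs()["tool_rot"])
cv2.imwrite("pics/w1.png",im)
```

```text
[[ 0.5048 -0.1248  0.081 ]
 [ 0.5164 -0.125   0.081 ]
 [ 0.5317 -0.2188  0.081 ]
 [ 0.5209 -0.2211  0.081 ]]
[ 0.5124 -0.1227  0.304 ] [-0.0002  0.709   0.7052 -0.0006]
```

View pics/w1.png

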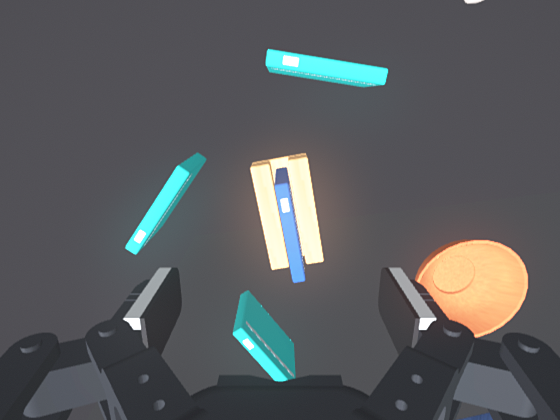

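The wrist view shows the blue drive mid-frame, its top face running from about (282,182) to (297,280), with clear room for the fingers on both sides.

Run:
```python
from h import *
np.set_printoptions(precision=4,suppress=True)
mw=optics.camera_model("wrist"); ms=optics.camera_model("side"); mc=optics.camera_model("scene")
im=cv2.imread("pics/w1.png");h=cv2.cvtColor(im,cv2.COLOR_BGR2HSV)
k=cv2.inRange(h,(100,110,40),(128,255,255)); k[330:]=0; hv=h[:,:,2]
V=hv[k>0]; print("V pct",np.percentile(V,[5,25,50,75,95]))
kb=cv2.inRange(h,(100,110,int(np.percentile(V,40))),(128,255,255));kb[330:]=0
for m_ in(k,kb):
    c=max(cv2.findContours(m_,0,2)[0],key=cv2.contourArea); b=cv2.boxPoints(cv2.minAreaRect(c)); print(b); p=onz(mw,b,.081);print(p,p.mean(0))
print("side dock",onz(ms,np.array([(25,403),(290,415),(322,85)])/5.5+(220,155),.012))
side=cv2.imread("pics/side0.png")
# clean dock corners: grey plate mask
g=cv2.cvtColor(side,cv2.COLOR_BGR2HSV); k=cv2.inRange(g,(95,20,90),(115,90,200)); k[:150]=0;k[240:]=0;k[:,:215]=0;k[:,295:]=0
c=max(cv2.findContours(k,0,2)[0],key=cv2.contourArea); ap=cv2.approxPolyDP(cv2.convexHull(c),2.0,True)[:,0]; print(ap,onz(ms,ap,.012))
```

```text
V pct [228.2 252.  252.  253.  255. ]
[[273.9326 184.1963]
 [287.3968 181.7201]
 [305.5683 280.5276]
 [292.1042 283.0038]]
[[ 0.5066 -0.1198  0.081 ]
 [ 0.5185 -0.1176  0.081 ]
 [ 0.5361 -0.2157  0.081 ]
 [ 0.5232 -0.2183  0.081 ]] [ 0.5211 -0.1679  0.081 ]
[[274.2755 186.1359]
 [286.2302 183.8943]
 [304.2076 279.7736]
 [292.2528 282.0151]]
[[ 0.5069 -0.1216  0.081 ]
 [ 0.5174 -0.1196  0.081 ]
 [ 0.5348 -0.2148  0.081 ]
 [ 0.5233 -0.2172  0.081 ]] [ 0.5206 -0.1683  0.081 ]
side dock [[0.4786 0.094  0.012 ]
 [0.5809 0.0582 0.012 ]
 [0.6588 0.2795 0.012 ]]
[[277 170]
 [272 229]
 [225 228]
 [237 169]
 [269 164]] [[0.6554 0.2826 0.012 ]
 [0.5806 0.0632 0.012 ]
 [0.4798 0.0946 0.012 ]
 [0.5534 0.3154 0.012 ]
 [0.6423 0.3158 0.012 ]]
```

drive_tool(
  deltas=[
    {"gripper": 0, "offset": [-0.025, 0.004, 0.03], "angular": [0, 0, -0.11]},
    {"gripper": 0, "offset": [-0.047, 0.008, 0.06], "angular": [0, 0, -0.22]},
    {"gripper": 0, "offset": [-0.047, 0.008, 0.104], "angular": [0, 0, -0.22]},
    {"gripper": 0, "offset": [-0.047, 0.008, 0.104], "angular": [0, 0, -0.22]},
    {"gripper": 0, "offset": [-0.047, 0.008, 0.104], "angular": [0, 0, -0.22]},
  ],
)

```text
t: 1.2
eef_pos: [0.5236, -0.1659, 0.1998]
tool_rot: [-0.001, 0.643, 0.766, -0.0]
contact_force: [-0.9, -0.5, 1.3]
gripper_width: 0.996
grasp_force: 0.0
```

Run:
```python
from h import *
np.set_printoptions(precision=4,suppress=True)
im=optics.read_camera("wrist"); mw=optics.camera_model("wrist"); o=bot.get_obs(); Rt=R.from_quat(o["tool_rot"],scalar_first=True)
print(o["eef_pos"],Rt.as_matrix())
h=cv2.cvtColor(im,cv2.COLOR_BGR2HSV);k=cv2.inRange(h,(100,110,60),(128,255,255)); k=cv2.morphologyEx(k,cv2.MORPH_OPEN,np.ones((3,3)))
c=max(cv2.findContours(k,0,2)[0],key=cv2.contourArea); b=cv2.boxPoints(cv2.minAreaRect(c)); p=onz(mw,b,.081)
print(b,p,Rt.inv().apply(p-o["eef_pos"]),p.mean(0))
cv2.imwrite("pics/w2.png",im)
```

```text
[ 0.5244 -0.1661  0.2012] [[-0.1733  0.9849  0.0014]
 [ 0.9849  0.1733  0.0003]
 [ 0.      0.0015 -1.    ]]
[[258. 156.]
 [279. 156.]
 [279. 309.]
 [258. 309.]] [[ 0.5041 -0.1237  0.081 ]
 [ 0.5156 -0.1217  0.081 ]
 [ 0.5327 -0.219   0.081 ]
 [ 0.5194 -0.2214  0.081 ]] [[ 0.0452 -0.0128  0.1202]
 [ 0.0452 -0.0011  0.1202]
 [-0.0536 -0.0011  0.1202]
 [-0.0536 -0.0146  0.1202]] [ 0.518  -0.1714  0.081 ]
```

View pics/w2.png

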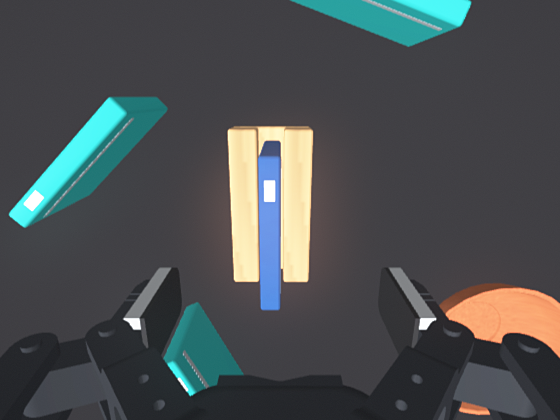

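The pads are aligned parallel to the drive, which is centred at about (270,232), offset (-5, -7.5) mm in tool x, y. I'll descend and grip.

drive_tool(
  deltas=[
    {"gripper": 0, "offset": [-0.005, -0.0075, 0.03], "angular": [0, 0, 0]},
    {"gripper": 0, "offset": [-0.005, -0.0075, 0.06], "angular": [0, 0, 0]},
    {"gripper": 0, "offset": [-0.005, -0.0075, 0.081], "angular": [0, 0, 0]},
    {"gripper": 0, "offset": [-0.005, -0.0075, 0.081], "angular": [0, 0, 0]},
    {"gripper": 0, "offset": [-0.005, -0.0075, 0.081], "angular": [0, 0, 0]},
  ],
  grip_force=30,
)

```text
t: 1.75
eef_pos: [0.518, -0.1729, 0.1208]
tool_rot: [0.001, 0.643, 0.766, 0.001]
contact_force: [-0.2, -0.5, 0.0]
gripper_width: 1.002
grasp_force: 0.0
```

drive_tool(
  deltas=[
    {"gripper": 255, "offset": [0, 0, 0], "angular": [0, 0, 0]},
    {"gripper": 255, "offset": [0, 0, 0], "angular": [0, 0, 0]},
    {"gripper": 255, "offset": [0, 0, 0], "angular": [0, 0, 0]},
    {"gripper": 255, "offset": [0, 0, 0], "angular": [0, 0, 0]},
    {"gripper": 255, "offset": [0, 0, 0], "angular": [0, 0, 0]},
  ],
)

```text
t: 2.25
eef_pos: [0.5167, -0.1732, 0.1192]
tool_rot: [0.0, 0.643, 0.765, 0.0]
contact_force: [4.8, -1.3, -2.2]
gripper_width: 0.145
grasp_force: 28.0
```

drive_tool(
  deltas=[
    {"gripper": 255, "offset": [0, 0, 0], "angular": [0, 0, 0]},
    {"gripper": 255, "offset": [0, 0, 0], "angular": [0, 0, 0]},
    {"gripper": 255, "offset": [0, 0, 0], "angular": [0, 0, 0]},
    {"gripper": 255, "offset": [0, 0, 0], "angular": [0, 0, 0]},
    {"gripper": 255, "offset": [0, 0, 0], "angular": [0, 0, 0]},
  ],
)

```text
t: 2.75
eef_pos: [0.5166, -0.1732, 0.1191]
tool_rot: [0.0, 0.643, 0.765, 0.0]
contact_force: [-1.5, 0.1, 5.4]
gripper_width: 0.147
grasp_force: 34.7
```

drive_tool(
  deltas=[
    {"gripper": 255, "offset": [0, 0, -0.015], "angular": [0, 0, 0]},
    {"gripper": 255, "offset": [0, 0, -0.04], "angular": [0, 0, 0]},
    {"gripper": 255, "offset": [0, 0, -0.08], "angular": [0, 0, 0]},
    {"gripper": 255, "offset": [0, 0, -0.12], "angular": [0, 0, 0]},
    {"gripper": 255, "offset": [0, 0, -0.15], "angular": [0, 0, 0]},
  ],
  grip_force=40,
)

```text
t: 3.25
eef_pos: [0.5163, -0.1733, 0.2705]
tool_rot: [0.0, 0.644, 0.765, 0.0]
contact_force: [1.3, -0.8, -3.3]
gripper_width: 0.145
grasp_force: 39.9
```

Run:
```python
from h import *
np.set_printoptions(precision=4,suppress=True)
o=bot.get_obs(); Rt=R.from_quat(o["tool_rot"],scalar_first=True); print(o["eef_pos"],o["contact_force"],o["gripper_width"])
for t in [(0.565,0.175),(0.5855,0.240)]: print(Rt.inv().apply(np.r_[t,o["eef_pos"][2]]-o["eef_pos"]))
```

```text
[ 0.5163 -0.1733  0.2705] [ 1.3209 -0.7624 -3.251 ] 0.1450370896529729
[ 0.3347  0.1078 -0.    ]
[ 0.3953  0.1391 -0.    ]
```

drive_tool(
  deltas=[
    {"gripper": 255, "offset": [0.04, 0.012, 0], "angular": [0, 0, 0.13]},
    {"gripper": 255, "offset": [0.08, 0.025, 0], "angular": [0, 0, 0.26]},
    {"gripper": 255, "offset": [0.12, 0.037, 0], "angular": [0, 0, 0.39]},
    {"gripper": 255, "offset": [0.16, 0.05, 0], "angular": [0, 0, 0.52]},
    {"gripper": 255, "offset": [0.2, 0.062, 0], "angular": [0, 0, 0.64]},
  ],
)

```text
t: 3.75
eef_pos: [0.5425, 0.036, 0.268]
tool_rot: [-0.0, 0.815, 0.58, -0.001]
contact_force: [0.6, -0.2, -2.5]
gripper_width: 0.143
grasp_force: 39.8
```

Run:
```python
from h import *
np.set_printoptions(precision=4,suppress=True)
o=bot.get_obs(); Rt=R.from_quat(o["tool_rot"],scalar_first=True); print(o["eef_pos"],Rt.as_matrix())
for t in [(0.56,0.164),(0.5855,0.240)]: print(Rt.inv().apply(np.r_[t,o["eef_pos"][2]]-o["eef_pos"]))
ms=optics.camera_model("side");mc=optics.camera_model("scene")
print("plant",onz(ms,[(228,133)],.06),onz(mc,[(387,283)],.06))
```

```text
[0.5425 0.036  0.268 ] [[ 0.328   0.9447 -0.0016]
 [ 0.9447 -0.328  -0.0004]
 [-0.0009 -0.0014 -1.    ]]
[ 0.1267 -0.0255 -0.0001]
[ 0.2068 -0.0263 -0.0001]
plant [[0.5536 0.4263 0.06  ]] [[0.5626 0.4683 0.06  ]]
```

drive_tool(
  deltas=[
    {"gripper": 255, "offset": [0.04, -0.008, 0], "angular": [0, 0, 0]},
    {"gripper": 255, "offset": [0.08, -0.017, 0], "angular": [0, 0, 0]},
    {"gripper": 255, "offset": [0.127, -0.0255, 0], "angular": [0, 0, 0]},
    {"gripper": 255, "offset": [0.127, -0.0255, 0], "angular": [0, 0, 0]},
    {"gripper": 255, "offset": [0.127, -0.0255, 0], "angular": [0, 0, 0]},
  ],
)

```text
t: 4.25
eef_pos: [0.5594, 0.1644, 0.2677]
tool_rot: [-0.0, 0.813, 0.583, -0.001]
contact_force: [-0.2, -0.7, -2.6]
gripper_width: 0.149
grasp_force: 39.8
```

Run:
```python
from h import *
import json
im=optics.read_camera("wrist"); mw=optics.camera_model("wrist"); o=bot.get_obs(); print(o["eef_pos"],o["tool_rot"])
cv2.imwrite("pics/w3.png",im); json.dump({k:np.array(v).tolist() for k,v in mw.items()},open("w3.json","w"))
cv2.imwrite("pics/side3.png",optics.read_camera("side"))
```

```text
[0.55957545 0.1625558  0.26777048] [-5.50327474e-05  8.13436801e-01  5.81652059e-01 -1.20451941e-03]
```

View pics/w3.png

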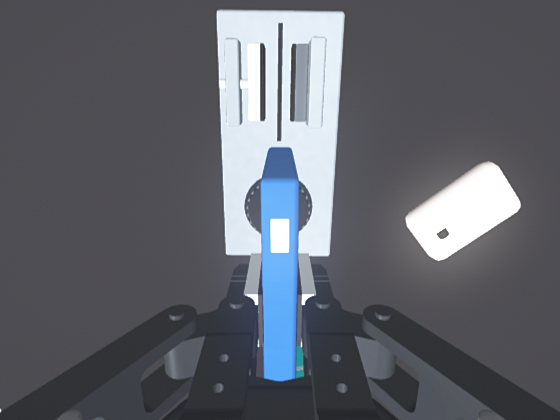

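The wrist view shows the dock square to the hand: corners (218,11), (344,12), (329,255), (226,254). The slot line runs from (280,24) to (279,139), the jaw's face is at about column 265 and the rear stop's at about column 291, both over rows 43-121.

Run:
```python
from h import *
import json
np.set_printoptions(precision=4,suppress=True)
mw=json.load(open("w3.json")); o=bot.get_obs(); Rt=R.from_quat(o["tool_rot"],scalar_first=True)
c=onz(mw,[(218,11),(344,12),(329,255),(226,254)],.012); print(c,c.mean(0))
print([np.linalg.norm(c[i]-c[i-1]) for i in range(4)])
ctr=c.mean(0); y=(c[0]+c[1]-c[2]-c[3]); y/=np.linalg.norm(y); x=np.array([y[1],-y[0],0]); print("yaw",np.degrees(np.arctan2(x[1],x[0])))
slot=ctr+.055*y; l=onz(mw,[(280,24),(279,139)],.012); print("slot",slot,"line",l,l.mean(0), "line x in dock",(l-ctr)@x,(l-ctr)@y)
ft=onz(mw,[(265,43),(265,121),(291,43),(291,121)],.043); print("faces top, dock",(ft-ctr)@x*1e3,(ft-ctr)@y*1e3)
tx=Rt.apply([[1,0,0],[0,1,0]]);print("tool yaw",np.degrees(np.arctan2(tx[1,1],tx[1,0])))
# drive in hand: top edge corners at far/near end
top=o["eef_pos"][2]-.038
d=onz(mw,[(264,180),(296,180),(297,379),(264,379)],top); print("drive top tool",Rt.inv().apply(d-o["eef_pos"]))
print("to slot",Rt.inv().apply(np.r_[slot[:2],o["eef_pos"][2]]-o["eef_pos"]), o["eef_pos"])
```

```text
[[0.5565 0.3164 0.012 ]
 [0.657  0.2813 0.012 ]
 [0.5813 0.0682 0.012 ]
 [0.4797 0.104  0.012 ]] [0.5686 0.1925 0.012 ]
[np.float64(0.22586283087825235), np.float64(0.1064125859113555), np.float64(0.22614310128704218), np.float64(0.10775727908081777)]
yaw -19.71144047222209
slot [0.5872 0.2442 0.012 ] line [[0.6029 0.2902 0.012 ]
 [0.5707 0.1986 0.012 ]] [0.5868 0.2444 0.012 ] line x in dock [-0.0007 -0.0002] [0.1035 0.0065]
faces top, dock [-12.1772 -12.0639   8.1932   9.6864] [84.4463 24.9427 84.7443 25.2668]
tool yaw -18.96736102680545
drive top tool [[ 0.0519 -0.006   0.0379]
 [ 0.0519  0.0043  0.0379]
 [-0.0282  0.006   0.038 ]
 [-0.0283 -0.007   0.0381]]
to slot [ 0.0871 -0.001  -0.0002] [0.5598 0.1615 0.268 ]
```

drive_tool(
  deltas=[
    {"gripper": 255, "offset": [0.04, -0.001, 0], "angular": [0, 0, 0]},
    {"gripper": 255, "offset": [0.085, -0.002, 0], "angular": [0, 0, 0]},
    {"gripper": 255, "offset": [0.085, -0.002, 0.04], "angular": [0, 0, 0]},
    {"gripper": 255, "offset": [0.085, -0.002, 0.08], "angular": [0, 0, 0]},
    {"gripper": 255, "offset": [0.085, -0.002, 0.095], "angular": [0, 0, 0]},
  ],
)

```text
t: 4.85
eef_pos: [0.5839, 0.2411, 0.1697]
tool_rot: [-0.0, 0.814, 0.581, -0.004]
contact_force: [-0.3, -0.5, -3.9]
gripper_width: 0.145
grasp_force: 39.7
```

Run:
```python
from h import *
im=optics.read_camera("wrist"); o=bot.get_obs(); print(o["eef_pos"],o["tool_rot"],o["contact_force"])
side=optics.read_camera("side"); cv2.imwrite("pics/s4.png",side); cv2.imwrite("pics/w4.png",im)
a=cv2.resize(im[0:400,130:430],(390,520)); b=cv2.resize(side[80:240,195:315],(390,520),interpolation=cv2.INTER_CUBIC)
cv2.imwrite("pics/c4.png",np.hstack([a,b]))
```

```text
[0.58367649 0.24097208 0.1688781 ] [-2.26844696e-04  8.14209754e-01  5.80554771e-01 -4.31068110e-03] [-0.73148356  0.08393737 -4.98978867]
```

View pics/c4.png

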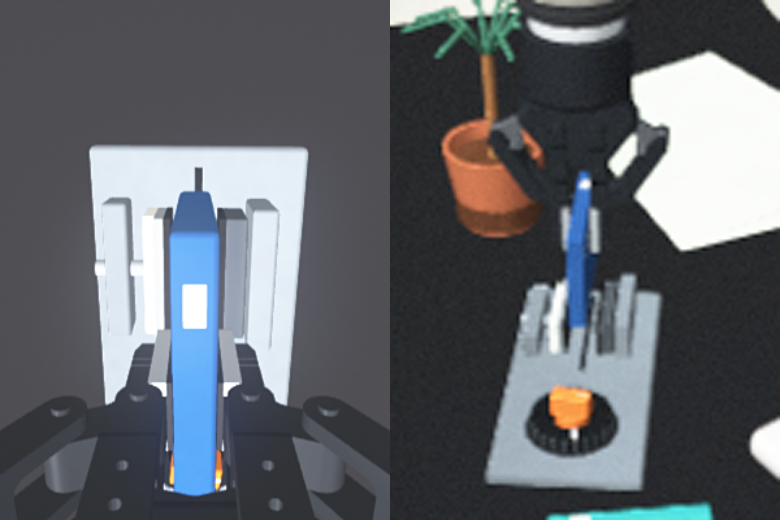

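The drive hangs centred over the gap, between the jaw face (crop column 172) and the stop (218), in line with the slot line at 198. I'll lower it.

drive_tool(
  deltas=[
    {"gripper": 255, "offset": [0, 0, 0.015], "angular": [0, 0, 0]},
    {"gripper": 255, "offset": [0, 0, 0.03], "angular": [0, 0, 0]},
    {"gripper": 255, "offset": [0, 0, 0.038], "angular": [0, 0, 0]},
    {"gripper": 255, "offset": [0, 0, 0.04], "angular": [0, 0, 0]},
    {"gripper": 255, "offset": [0, 0, 0.04], "angular": [0, 0, 0]},
  ],
)

```text
t: 5.45
eef_pos: [0.5858, 0.244, 0.1338]
tool_rot: [-0.0, 0.814, 0.581, -0.0]
contact_force: [-0.3, -0.6, -2.9]
gripper_width: 0.149
grasp_force: 39.8
```

drive_tool(
  deltas=[
    {"gripper": 255, "offset": [0, 0, 0.002], "angular": [0, 0, 0]},
    {"gripper": 255, "offset": [0, 0, 0.002], "angular": [0, 0, 0]},
  ],
)

```text
t: 5.65
eef_pos: [0.5861, 0.2441, 0.1322]
tool_rot: [0.0, 0.814, 0.581, 0.0]
contact_force: [-0.5, 0.4, -1.8]
gripper_width: 0.144
grasp_force: 39.8
```

drive_tool(
  deltas=[
    {"gripper": 255, "offset": [0, 0, 0.002], "angular": [0, 0, 0]},
    {"gripper": 255, "offset": [0, 0, 0.004], "angular": [0, 0, 0]},
    {"gripper": 255, "offset": [0, 0, 0.004], "angular": [0, 0, 0]},
  ],
)

```text
t: 5.95
eef_pos: [0.5857, 0.2439, 0.1276]
tool_rot: [-0.0, 0.814, 0.581, -0.0]
contact_force: [-0.5, 0.2, -2.8]
gripper_width: 0.146
grasp_force: 39.8
```

drive_tool(
  deltas=[
    {"gripper": 255, "offset": [0, 0, 0.0015], "angular": [0, 0, 0]},
    {"gripper": 255, "offset": [0, 0, 0.0015], "angular": [0, 0, 0]},
  ],
)

```text
t: 6.15
eef_pos: [0.5858, 0.2439, 0.1262]
tool_rot: [-0.0, 0.814, 0.581, -0.0]
contact_force: [0.2, -0.5, -2.9]
gripper_width: 0.145
grasp_force: 39.8
```

drive_tool(
  deltas=[
    {"gripper": 255, "offset": [0, 0, 0.001], "angular": [0, 0, 0]},
    {"gripper": 255, "offset": [0, 0, 0.001], "angular": [0, 0, 0]},
  ],
)

```text
t: 6.35
eef_pos: [0.5858, 0.2439, 0.1253]
tool_rot: [-0.0, 0.814, 0.581, -0.0]
contact_force: [0.4, -0.6, -2.0]
gripper_width: 0.144
grasp_force: 39.8
```

drive_tool(
  deltas=[
    {"gripper": 255, "offset": [0, 0, 0.0005], "angular": [0, 0, 0]},
    {"gripper": 255, "offset": [0, 0, 0.001], "angular": [0, 0, 0]},
  ],
)

```text
t: 6.55
eef_pos: [0.5859, 0.2439, 0.1252]
tool_rot: [0.0, 0.814, 0.581, -0.0]
contact_force: [-4.5, -1.6, 9.4]
gripper_width: 0.149
grasp_force: 41.5
```

drive_tool(
  deltas=[
    {"gripper": 255, "offset": [0, 0, 0.0005], "angular": [0, 0, 0]},
    {"gripper": 255, "offset": [0, 0, 0.0005], "angular": [0, 0, 0]},
  ],
)

```text
t: 6.75
eef_pos: [0.5859, 0.2439, 0.1252]
tool_rot: [0.0, 0.814, 0.581, 0.0]
contact_force: [-3.8, -2.0, 9.1]
gripper_width: 0.146
grasp_force: 41.5
```

Contact with the deck at the expected height, so I'll release.

drive_tool(
  deltas=[
    {"gripper": 200, "offset": [0, 0, -0.0005], "angular": [0, 0, 0]},
    {"gripper": 180, "offset": [0, 0, -0.0005], "angular": [0, 0, 0]},
    {"gripper": 150, "offset": [0, 0, -0.0005], "angular": [0, 0, 0]},
    {"gripper": 120, "offset": [0, 0, -0.0005], "angular": [0, 0, 0]},
    {"gripper": 100, "offset": [0, 0, -0.0005], "angular": [0, 0, 0]},
  ],
)

```text
t: 7.25
eef_pos: [0.5859, 0.244, 0.1243]
tool_rot: [-0.0, 0.814, 0.581, -0.0]
contact_force: [0.7, -0.3, -0.1]
gripper_width: 0.609
grasp_force: 0.0
```

drive_tool(
  deltas=[
    {"gripper": 100, "offset": [0, 0, -0.02], "angular": [0, 0, 0]},
    {"gripper": 100, "offset": [0, 0, -0.05], "angular": [0, 0, 0]},
    {"gripper": 100, "offset": [0, 0, -0.1], "angular": [0, 0, 0]},
    {"gripper": 100, "offset": [-0.04, 0, -0.12], "angular": [0, 0, 0]},
    {"gripper": 100, "offset": [-0.08, 0, -0.12], "angular": [0, 0, 0]},
  ],
)

```text
t: 7.75
eef_pos: [0.5616, 0.1692, 0.2483]
tool_rot: [0.001, 0.813, 0.582, 0.004]
contact_force: [0.4, -1.3, -0.1]
gripper_width: 0.607
grasp_force: 0.0
```

Run:
```python
from h import *
import json
im=optics.read_camera("wrist"); mw=optics.camera_model("wrist"); o=bot.get_obs(); print(o["eef_pos"],o["tool_rot"],o["contact_force"])
json.dump({k:np.array(v).tolist() for k,v in mw.items()},open("w5.json","w"))
cv2.imwrite("pics/w5.png",im)
```

```text
[0.55895351 0.15979622 0.24608647] [ 1.89477783e-03  8.15427826e-01  5.78855321e-01 -6.22891909e-04] [-3.92621811 -7.86502527 -2.06857677]
```

View pics/w5.png

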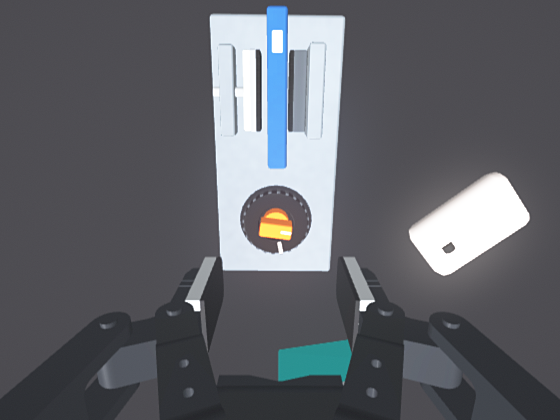

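The drive stands upright in the slot at column 277, clear of both jaw (260) and stop (290). The knob bar is at about (276,230) with its mark at the right end, turned roughly 10° clockwise. Next the gripper swings over the knob.

Run:
```python
from h import *
o=bot.get_obs(); print(o["q"],o["eef_pos"],o["t"])
```

```text
[-0.38531737  0.38572694 -0.00275958  1.84192088  0.00632696  0.91430706
 -0.72788196] [0.55895351 0.15979622 0.24608647] 7.8
```

drive_tool(
  deltas=[
    {"gripper": 120, "offset": [-0.015, 0, 0], "angular": [0, 0, -0.17]},
    {"gripper": 120, "offset": [-0.034, 0, 0], "angular": [0, 0, -0.34]},
    {"gripper": 120, "offset": [-0.034, 0, 0.01], "angular": [0, 0, -0.51]},
    {"gripper": 120, "offset": [-0.034, 0, 0.02], "angular": [0, 0, -0.68]},
    {"gripper": 120, "offset": [-0.034, 0, 0.03], "angular": [0, 0, -0.85]},
  ],
)

```text
t: 8.3
eef_pos: [0.5489, 0.1359, 0.214]
tool_rot: [0.0, 0.576, 0.817, 0.0]
contact_force: [0.1, 0.1, -0.2]
gripper_width: 0.527
grasp_force: 0.0
```

Run:
```python
from h import *
o=bot.get_obs(); print(o["q"],o["eef_pos"],o["t"])
```

```text
[-0.2391067   0.40684754 -0.14346092  1.89725059  0.07584171  0.84261984
 -0.0788313 ] [0.54885664 0.13593116 0.2140036 ] 8.3
```

drive_tool(
  deltas=[
    {"gripper": 120, "offset": [0, 0, 0.0], "angular": [0, 0, -0.18]},
    {"gripper": 120, "offset": [0, 0, 0.01], "angular": [0, 0, -0.36]},
    {"gripper": 120, "offset": [0, 0, 0.02], "angular": [0, 0, -0.54]},
    {"gripper": 120, "offset": [0, 0, 0.024], "angular": [0, 0, -0.72]},
    {"gripper": 120, "offset": [0, 0, 0.024], "angular": [0, 0, -0.88]},
  ],
)

```text
t: 8.8
eef_pos: [0.5484, 0.1359, 0.1894]
tool_rot: [-0.001, 0.265, 0.964, -0.0]
contact_force: [-0.2, -0.8, -0.5]
gripper_width: 0.527
grasp_force: 0.0
```

drive_tool(
  deltas=[
    {"gripper": 120, "offset": [0, 0, 0.0], "angular": [0, 0, 0]},
    {"gripper": 120, "offset": [0, 0, 0], "angular": [0, 0, 0]},
    {"gripper": 120, "offset": [0, 0, 0], "angular": [0, 0, 0]},
  ],
)

```text
t: 9.1
eef_pos: [0.549, 0.1361, 0.1905]
tool_rot: [0.0, 0.269, 0.963, 0.0]
contact_force: [0.4, -0.4, -0.8]
gripper_width: 0.525
grasp_force: 0.0
```

```bash
cat > knob.py <<'E'
from h import *
np.set_printoptions(precision=4,suppress=True)
im=optics.read_camera("wrist"); mw=optics.camera_model("wrist"); o=bot.get_obs(); Rt=R.from_quat(o["tool_rot"],scalar_first=True)
print(o["eef_pos"],"yaw toolx",Rt.as_euler("ZYX",degrees=True)[0],"torque",o["torque"],o["t"])
h=cv2.cvtColor(im,cv2.COLOR_BGR2HSV);k=cv2.inRange(h,(5,150,120),(30,255,255)); k=cv2.morphologyEx(k,cv2.MORPH_OPEN,np.ones((3,3)))
c=max(cv2.findContours(k,0,2)[0],key=cv2.contourArea); r=cv2.minAreaRect(c); print("orange",r,onz(mw,r[0],.040),Rt.inv().apply(onz(mw,r[0],.040)[0]-o["eef_pos"]))
E
python3 - <<'E'
from knob import *
cv2.imwrite("pics/w6.png",im)
E
```

```text
[0.549  0.1361 0.1905] yaw toolx 148.83543260335807 torque [ 0.0377  0.0011 -0.0498] 9.15
orange ((286.2712097167969, 197.67396545410156), (31.88603401184082, 19.209304809570312), 42.137596130371094) [[0.5397 0.1459 0.04  ]] [0.013  0.0036 0.1505]
```

View pics/w6.png

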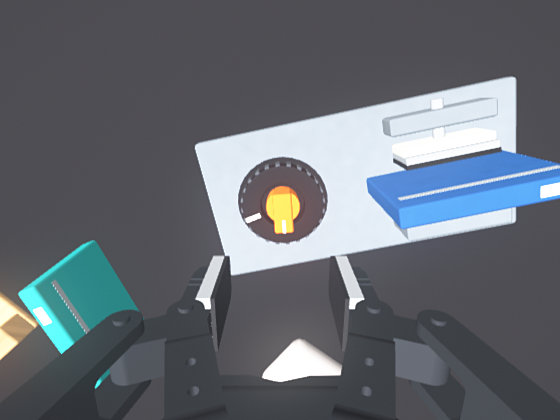

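The bar is upright in the image (white mark end at (285,228)), so it is parallel to the pads, and the ring circle is centred at about (283,200). Next I'll locate the axis by ring fit and check the bar's angle.

Run:
```python
from h import *
np.set_printoptions(precision=4,suppress=True)
im=cv2.imread("pics/w6.png"); mw=optics.camera_model("wrist"); o=bot.get_obs(); Rt=R.from_quat(o["tool_rot"],scalar_first=True)
g=cv2.cvtColor(im,cv2.COLOR_BGR2GRAY); k=(g<110).astype(np.uint8); h=cv2.cvtColor(im,cv2.COLOR_BGR2HSV)
k|=(cv2.inRange(h,(5,120,100),(30,255,255))>0).astype(np.uint8)
sub=np.zeros_like(k); cv2.circle(sub,(283,200),50,1,-1); k&=sub; k=cv2.morphologyEx(k,cv2.MORPH_CLOSE,np.ones((7,7)))
c=max(cv2.findContours(k,0,1)[0],key=cv2.contourArea); e=cv2.fitEllipse(cv2.convexHull(c)); print(e)
for z in(.014,.019,.024):
    p=onz(mw,e[0],z)[0]; print(z,p,Rt.inv().apply(p-o["eef_pos"]))
for (z,uv) in((.042,(285,231)),(.042,(284,190))): p=onz(mw,uv,z)[0]; print(uv,Rt.inv().apply(p-o["eef_pos"]))
o_=cv2.inRange(h,(5,120,100),(30,255,255))
for r in range(184,238,4):
    x=np.where(o_[r,240:330])[0]; print(r,x.min()+240 if len(x) else None,x.max()+240 if len(x) else None,end="; ")
```

```text
((282.32562255859375, 199.54893493652344), (84.71661376953125, 88.17741394042969), 90.3538589477539)
0.014 [0.5463 0.1391 0.014 ] [0.0039 0.0011 0.1765]
0.019 [0.545  0.1398 0.019 ] [0.0054 0.0011 0.1715]
0.024 [0.5436 0.1406 0.024 ] [0.0069 0.001  0.1665]
(285, 231) [-0.0102  0.0028  0.1485]
(284, 190) [0.0189 0.002  0.1485]
184 None None; 188 274 290; 192 269 295; 196 267 297; 200 267 298; 204 266 299; 208 266 299; 212 267 298; 216 269 296; 220 273 292; 224 274 293; 228 274 293; 232 275 292; 236 None None;
```

drive_tool(
  deltas=[
    {"gripper": 120, "offset": [0.0025, 0.0013, 0.03], "angular": [0, 0, 0]},
    {"gripper": 120, "offset": [0.0025, 0.0013, 0.06], "angular": [0, 0, 0]},
    {"gripper": 120, "offset": [0.0025, 0.0013, 0.08], "angular": [0, 0, 0]},
    {"gripper": 120, "offset": [0.0025, 0.0013, 0.0885], "angular": [0, 0, 0]},
    {"gripper": 120, "offset": [0.0025, 0.0013, 0.0885], "angular": [0, 0, 0]},
  ],
  grip_force=25,
)

```text
t: 9.65
eef_pos: [0.5469, 0.1385, 0.1011]
tool_rot: [-0.001, 0.268, 0.963, -0.001]
contact_force: [-0.0, 1.1, -0.1]
gripper_width: 0.529
grasp_force: 0.0
```

drive_tool(
  deltas=[
    {"gripper": 180, "offset": [0, 0, 0], "angular": [0, 0, 0]},
    {"gripper": 200, "offset": [0, 0, 0], "angular": [0, 0, 0]},
    {"gripper": 255, "offset": [0, 0, 0], "angular": [0, 0, 0]},
    {"gripper": 255, "offset": [0, 0, 0], "angular": [0, 0, 0]},
    {"gripper": 255, "offset": [0, 0, 0], "angular": [0, 0, 0]},
  ],
)

```text
t: 10.15
eef_pos: [0.5485, 0.1389, 0.1032]
tool_rot: [0.001, 0.268, 0.964, 0.001]
contact_force: [0.8, -0.2, 6.8]
gripper_width: 0.142
grasp_force: 25.6
```

```bash
cat > st.py <<'E'
from h import *
np.set_printoptions(precision=4,suppress=True)
T=[]
for i in range(4):
    o=bot.get_obs(); T.append(np.r_[o["contact_force"],o["torque"]]); optics.read_camera("side") if i<3 else 0
Rt=R.from_quat(o["tool_rot"],scalar_first=True); f=np.mean(T,0)
print("t",o["t"],"pos",o["eef_pos"],"yaw",round(Rt.as_euler("ZYX",degrees=True)[0],2),"F tool",Rt.inv().apply(f[:3]),"Tz world",f[5],"sd",np.std(T,0)[5],"M tool",Rt.inv().apply(f[3:]),o["gripper_width"],o["grasp_force"])
E
python3 st.py
```

```text
t 10.3 pos [0.5485 0.1389 0.1032] yaw 148.94 F tool [-0.2732  0.0414 -6.9621] Tz world 0.03938207085841215 sd 0.039776284132962574 M tool [-0.0497 -0.0712 -0.0394] 0.14900168742598788 25.65758228302002
```

Fingers hold the bar, but there is 7 N of upward push, so the tips may be touching something below. I'll reopen, rise 4 mm and regrip.

drive_tool(
  deltas=[
    {"gripper": 150, "offset": [0, 0, 0], "angular": [0, 0, 0]},
    {"gripper": 150, "offset": [0, 0, -0.004], "angular": [0, 0, 0]},
    {"gripper": 150, "offset": [0, 0, -0.005], "angular": [0, 0, 0]},
    {"gripper": 150, "offset": [0, 0, -0.005], "angular": [0, 0, 0]},
  ],
)

```text
t: 10.7
eef_pos: [0.5474, 0.1385, 0.1071]
tool_rot: [0.0, 0.268, 0.963, 0.0]
contact_force: [-0.4, -0.1, -0.9]
gripper_width: 0.411
grasp_force: 0.0
```

drive_tool(
  deltas=[
    {"gripper": 200, "offset": [0, 0, 0], "angular": [0, 0, 0]},
    {"gripper": 200, "offset": [0, 0, 0], "angular": [0, 0, 0]},
    {"gripper": 255, "offset": [0, 0, 0], "angular": [0, 0, 0]},
    {"gripper": 255, "offset": [0, 0, 0], "angular": [0, 0, 0]},
    {"gripper": 255, "offset": [0, 0, 0], "angular": [0, 0, 0]},
  ],
)

```text
t: 11.2
eef_pos: [0.5478, 0.1392, 0.107]
tool_rot: [0.0, 0.267, 0.964, 0.001]
contact_force: [0.7, 2.0, -1.0]
gripper_width: 0.141
grasp_force: 28.7
```

```bash
python3 st.py
```

```text
t 11.35 pos [0.5477 0.1392 0.107 ] yaw 148.98 F tool [0.0698 3.3028 1.5349] Tz world 0.10248127823709141 sd 0.020462510306395135 M tool [-0.7911 -0.0058 -0.1023] 0.13729165339910146 28.652687966823578
```

drive_tool(
  deltas=[
    {"gripper": 255, "offset": [0, 0, 0], "angular": [0, 0, 0.1]},
    {"gripper": 255, "offset": [0, 0, 0], "angular": [0, 0, 0.2]},
    {"gripper": 255, "offset": [0, 0, 0], "angular": [0, 0, 0.3]},
    {"gripper": 255, "offset": [0, 0, 0], "angular": [0, 0, 0.4]},
    {"gripper": 255, "offset": [0, 0, 0], "angular": [0, 0, 0.4]},
  ],
)

```text
t: 11.85
eef_pos: [0.5479, 0.1394, 0.107]
tool_rot: [0.0, 0.415, 0.91, 0.001]
contact_force: [3.6, 4.5, -2.3]
gripper_width: 0.138
grasp_force: 28.5
```

```bash
python3 st.py
python3 - <<'E'
from h import *
cv2.imwrite("pics/sc7.png",optics.read_camera("scene"));cv2.imwrite("pics/sd7.png",optics.read_camera("side"))
E
```

```text
t 12.0 pos [0.5479 0.1393 0.107 ] yaw 131.04 F tool [1.4939 5.4489 2.8535] Tz world -0.029102421126220083 sd 0.011496696160029421 M tool [-1.0753  0.3287  0.0295] 0.14113741040427724 28.51112186908722
```

```bash
cat > jaw.py <<'E'
from h import *
def prof(cam="wrist",z=.043,save=None):
    im=optics.read_camera(cam); m=optics.camera_model(cam)
    a=np.radians(-19.3); x=np.array([np.cos(a),np.sin(a),0]); y=np.array([-x[1],x[0],0]); c=np.array([.5682,.191,z])
    xs=np.arange(-45,36,1)/1e3; out=[]
    for u in xs:
        P=c+x*u+np.outer(np.linspace(.04,.07,16),y); uv=proj(m,P).astype(np.float32)
        out.append(np.median(cv2.remap(im,uv[None,:,0],uv[None,:,1],cv2.INTER_LINEAR)[0],axis=0))
    out=np.array(out); 
    s="".join("B" if b>1.5*r+20 else "W" if min(b,g,r)>185 else "g" if min(b,g,r)>90 else "d" for b,g,r in out)
    print(cam,s, "x0=-45mm; x: "+str(np.round(uv[0])))
    print("jaw W span mm",[i-45 for i,ch in enumerate(s) if ch=="W"][:1],"blue",[i-45 for i,ch in enumerate(s) if ch=="B"][:1],[i-45 for i,ch in enumerate(s) if ch=="B"][-1:])
    if save: cv2.imwrite(save,im)
if __name__=="__main__":
    prof(save="pics/w7.png"); prof("scene"); prof("side")
E
python3 jaw.py
python3 - <<'E'
import h,cv2; from h import *
import jaw
# same profiles on early pictures
for cam,f in(("scene","pics/scene0.png"),("side","pics/side0.png")):
    jaw.optics=type("O",(),{"read_camera":staticmethod(lambda n,f=f:cv2.imread(f)),"camera_model":staticmethod(h.optics.camera_model)})
    print("t0"); jaw.prof(cam)
E
```

```text
wrist WWWWWWgWWWWWWWWWWWWWWWWWWWWWWWdddBBBBBBBBBBBBBBBBBBBBWWWgBBBBBBBBBBBBBBBBBBBBBBBB x0=-45mm; x: [519. 250.]
jaw W span mm [-45] blue [-12] [35]
scene ddddggggggggggdddBBBBBBBBBBBBBBBBBdddBBBBBBBBBBBBBBBBddddddddddddgggggggggggggddd x0=-45mm; x: [302. 240.]
jaw W span mm [] blue [-28] [7]
side ggggddddddddddddddddddddddddddddddddddddddddddddddddddddddddddddddddddggggggggggg x0=-45mm; x: [269. 177.]
jaw W span mm [] blue [] []
t0
scene ddddgggggggggggddggggWWWWgggdddddddddddddggggggggggggddddddddddddgggggggggggggddd x0=-45mm; x: [302. 240.]
jaw W span mm [-24] blue [] []
t0
side gggggggggggggggggggWWWWWWWWWggddddddggggggggggggggggggggddddgggggddgggggggggggggg x0=-45mm; x: [269. 177.]
jaw W span mm [-26] blue [] []
```

Run:
```python
import h,cv2,jaw; from h import *
o=bot.get_obs(); m=h.optics.camera_model("wrist")
def T(p,R_): M=np.eye(4);M[:3,:3]=R_;M[:3,3]=p;return M
now=T(o["eef_pos"],R.from_quat(o["tool_rot"],scalar_first=True).as_matrix())
w6=T([.549,.1361,.1905],R.from_quat([0,.2685,.963,0],scalar_first=True).as_matrix())
hc=np.linalg.inv(now)@np.array(m["cam_to_world"]); np.save("hc.npy",hc); print(np.round(hc,3))
m6=dict(m); m6["cam_to_world"]=w6@hc
jaw.optics=type("O",(),{"read_camera":staticmethod(lambda n:cv2.imread("pics/w6.png")),"camera_model":staticmethod(lambda n:m6)})
jaw.prof()
im=cv2.imread("pics/w7.png");hh=cv2.cvtColor(im,cv2.COLOR_BGR2HSV);k=cv2.inRange(hh,(5,120,100),(30,255,255))
for r in range(150,420,6):
    x=np.where(k[r])[0]
    if len(x)>3: print(r,x.min(),x.max(),len(x),end="; ")
```

```text
[[ 0.     0.953  0.303  0.077]
 [ 1.    -0.     0.    -0.001]
 [ 0.     0.303 -0.953 -0.069]
 [ 0.     0.     0.     1.   ]]
wrist WWWWWWWgWWWWWWWWWWWWWWWWWWWWdddBBBBBBBBBBBBBBBBgWgBBBBBBBBBBBBBBBBBBBBgWWWWWWWWWW x0=-45mm; x: [432. 236.]
jaw W span mm [-45] blue [-14] [24]
234 267 291 25; 240 261 298 38; 246 258 301 44; 252 257 302 46; 258 265 293 29; 264 266 293 28; 270 265 293 29; 276 266 293 28; 282 266 293 28; 288 266 293 28; 294 266 293 22; 300 266 293 22; 306 267 293 21;
```

The jaw advanced about 2 mm for 18° and the bar stays aligned in the pads, as it should. I'll keep turning.

drive_tool(
  deltas=[
    {"gripper": 255, "offset": [0, 0.0003, 0], "angular": [0, 0, 0.1]},
    {"gripper": 255, "offset": [0, 0.0005, 0], "angular": [0, 0, 0.2]},
    {"gripper": 255, "offset": [0, 0.0005, 0], "angular": [0, 0, 0.3]},
    {"gripper": 255, "offset": [0, 0.0005, 0], "angular": [0, 0, 0.36]},
    {"gripper": 255, "offset": [0, 0.0005, 0], "angular": [0, 0, 0.36]},
  ],
)

```text
t: 12.75
eef_pos: [0.5481, 0.1396, 0.107]
tool_rot: [0.0, 0.539, 0.843, 0.001]
contact_force: [3.0, 4.7, -2.1]
gripper_width: 0.145
grasp_force: 28.5
```

```bash
python3 st.py; python3 jaw.py|head -2
```

```text
t 12.9 pos [0.5481 0.1395 0.107 ] yaw 114.9 F tool [2.8508 4.6119 2.5519] Tz world 0.019076714977793188 sd 0.03408546686680779 M tool [-0.8835  0.6906 -0.0188] 0.13741149614784737 28.560757040977478
wrist ggWWWWWgWWWWWWWWWWWWWWWWWWWWWWWWgdddBBBBBBBBBBBBBBWWgBBBBBBBBBBBBBBBBBBBBBBBBBBgg x0=-45mm; x: [512. 187.]
jaw W span mm [-43] blue [-9] [33]
```

```bash
cat > edge.py <<'E'
from h import *
a=np.radians(-19.3); X=np.array([np.cos(a),np.sin(a),0]); Y=np.array([-X[1],X[0],0])
def line(im,m,z,y0,y1,lo,hi,f):
    xs=np.arange(lo,hi,.1); c=np.array([.5682,.191,z]); r=[]
    for v in np.linspace(y0,y1,12):
        uv=proj(m,c+np.outer(xs/1e3,X)+Y*v).astype(np.float32)
        p=cv2.remap(im,uv[None,:,0],uv[None,:,1],cv2.INTER_LINEAR)[0].astype(float)
        s=f(p); j=np.where((s[:-1]>0)&(s[1:]<=0))[0]
        if len(j): r.append(xs[j[-1]]+.1*s[j[-1]]/(s[j[-1]]-s[j[-1]+1]))
    return (np.median(r),len(r),np.std(r)) if r else None
for i in range(2):
    im=cv2.GaussianBlur(optics.read_camera("wrist"),(3,3),0); m=optics.camera_model("wrist")
    print("drive far edge",line(im,m,.087,.03,.07,-5,25,lambda p:p[:,0]-p[:,2]-60),"jaw edge",line(im,m,.043,.04,.07,-22,-2,lambda p:p.min(1)-140))
E
python3 edge.py; python3 st.py
```

```text
drive far edge (np.float64(4.164705882352909), 5, np.float64(1.888317834701491)) jaw edge (np.float64(-12.870175438596362), 12, np.float64(0.026046534036961843))
drive far edge (np.float64(4.164705882352909), 5, np.float64(1.889577206001979)) jaw edge (np.float64(-12.871008403361216), 12, np.float64(0.022274861218373517))
t 13.3 pos [0.5481 0.1395 0.107 ] yaw 114.9 F tool [3.3728 4.7435 2.9595] Tz world 0.02559185441815165 sd 0.028823332214970444 M tool [-0.8867  0.6837 -0.0253] 0.13870520648528456 28.560073971748352
```

drive_tool(
  deltas=[
    {"gripper": 255, "offset": [0, 0.0003, 0], "angular": [0, 0, 0.05]},
    {"gripper": 255, "offset": [0, 0.0003, 0], "angular": [0, 0, 0.1]},
    {"gripper": 255, "offset": [0, 0.0003, 0], "angular": [0, 0, 0.15]},
    {"gripper": 255, "offset": [0, 0.0003, 0], "angular": [0, 0, 0.2]},
  ],
)

```text
t: 13.7
eef_pos: [0.5483, 0.1396, 0.107]
tool_rot: [-0.0, 0.603, 0.798, 0.0]
contact_force: [2.9, 4.2, -2.1]
gripper_width: 0.142
grasp_force: 28.7
```

```bash
python3 st.py; python3 edge.py
```

```text
t 13.85 pos [0.5483 0.1396 0.107 ] yaw 105.91 F tool [3.5199 3.374  2.0446] Tz world 0.11919360184869969 sd 0.07861475831564158 M tool [-0.7043  0.863  -0.119 ] 0.13994526991844045 28.612326085567474
drive far edge (np.float64(4.239999999999967), 9, np.float64(2.4505156063101174)) jaw edge (np.float64(-11.517418546365768), 12, np.float64(0.013309455535605374))
drive far edge (np.float64(4.244444444444412), 9, np.float64(2.4532387629669614)) jaw edge (np.float64(-11.50526315789459), 12, np.float64(0.010511770324134485))
```

The jaw edge tracks the knob to about 0.05 mm (1.36 mm per 9°), so its stall will mark contact with the drive and stop. I'll continue in small steps.

drive_tool(
  deltas=[
    {"gripper": 255, "offset": [0, 0.0003, 0], "angular": [0, 0, 0.04]},
    {"gripper": 255, "offset": [0, 0.0003, 0], "angular": [0, 0, 0.08]},
    {"gripper": 255, "offset": [0, 0.0003, 0], "angular": [0, 0, 0.1]},
    {"gripper": 255, "offset": [0, 0.0003, 0], "angular": [0, 0, 0.1]},
  ],
)

```text
t: 14.35
eef_pos: [0.5484, 0.1396, 0.107]
tool_rot: [-0.0, 0.634, 0.773, 0.0]
contact_force: [1.5, 5.3, -1.5]
gripper_width: 0.139
grasp_force: 28.7
```

```bash
python3 st.py; python3 edge.py|tail -1
```

```text
t 14.5 pos [0.5484 0.1396 0.107 ] yaw 101.34 F tool [4.6672 2.3423 1.1159] Tz world 0.10607542925578903 sd 0.03503570455626638 M tool [-0.5222  1.0179 -0.1061] 0.13533732080015187 28.729284703731537
drive far edge (np.float64(4.519999999999966), 9, np.float64(0.017268844841591857)) jaw edge (np.float64(-10.90013157894721), 10, np.float64(0.011236439603284257))
```

drive_tool(
  deltas=[
    {"gripper": 255, "offset": [0, 0, 0], "angular": [0, 0, 0.04]},
    {"gripper": 255, "offset": [0, 0, 0], "angular": [0, 0, 0.08]},
    {"gripper": 255, "offset": [0, 0, 0], "angular": [0, 0, 0.1]},
    {"gripper": 255, "offset": [0, 0, 0], "angular": [0, 0, 0.1]},
  ],
)

```text
t: 15.0
eef_pos: [0.5484, 0.1396, 0.107]
tool_rot: [-0.0, 0.664, 0.748, 0.0]
contact_force: [1.7, 4.4, -2.1]
gripper_width: 0.14
grasp_force: 28.7
```

```bash
python3 st.py; python3 edge.py|tail -1
```

```text
t 15.15 pos [0.5484 0.1397 0.107 ] yaw 96.84 F tool [4.5933 2.6081 1.2436] Tz world 0.11178563553834324 sd 0.02630477830997861 M tool [-0.5069  1.036  -0.1117] 0.1429661886023711 28.701120615005493
drive far edge (np.float64(5.106818181818146), 8, np.float64(0.01763208542326873)) jaw edge (np.float64(-10.229545454545288), 8, np.float64(0.01724843510303372))
```

drive_tool(
  deltas=[
    {"gripper": 255, "offset": [0, 0, 0], "angular": [0, 0, 0.04]},
    {"gripper": 255, "offset": [0, 0, 0], "angular": [0, 0, 0.08]},
    {"gripper": 255, "offset": [0, 0, 0], "angular": [0, 0, 0.1]},
    {"gripper": 255, "offset": [0, 0, 0], "angular": [0, 0, 0.1]},
  ],
)

```text
t: 15.65
eef_pos: [0.5485, 0.1397, 0.107]
tool_rot: [-0.0, 0.693, 0.721, 0.0]
contact_force: [2.2, 4.6, -1.9]
gripper_width: 0.137
grasp_force: 28.7
```

```bash
python3 st.py; python3 edge.py|tail -1
```

```text
t 15.8 pos [0.5485 0.1397 0.107 ] yaw 92.34 F tool [4.9484 2.3146 1.8497] Tz world 0.10670484617123614 sd 0.02561388220820059 M tool [-0.4663  1.0914 -0.1066] 0.1442441547844053 28.673391044139862
drive far edge (np.float64(5.822222222222184), 7, np.float64(0.02211088598274904)) jaw edge (np.float64(-9.528571428571253), 7, np.float64(0.012216556213042195))
```

drive_tool(
  deltas=[
    {"gripper": 255, "offset": [0, 0, 0], "angular": [0, 0, 0.04]},
    {"gripper": 255, "offset": [0, 0, 0], "angular": [0, 0, 0.08]},
    {"gripper": 255, "offset": [0, 0, 0], "angular": [0, 0, 0.1]},
    {"gripper": 255, "offset": [0, 0, 0], "angular": [0, 0, 0.1]},
  ],
)

```text
t: 16.3
eef_pos: [0.5485, 0.1396, 0.107]
tool_rot: [-0.0, 0.72, 0.694, 0.0]
contact_force: [2.1, 4.2, -0.7]
gripper_width: 0.142
grasp_force: 28.6
```

```bash
sed -i 's/.087,.03,.07/.087,.015,.055/; s/.043,.04,.07/.043,.03,.06/' edge.py; python3 st.py; python3 edge.py|tail -1
```

```text
t 16.45 pos [0.5486 0.1397 0.107 ] yaw 87.84 F tool [4.8922 1.8408 1.7371] Tz world 0.12356968066080393 sd 0.03403853833427469 M tool [-0.4313  1.1044 -0.1234] 0.1421837859842114 28.645443320274353
drive far edge (np.float64(6.602631578947327), 10, np.float64(0.029198797951727903)) jaw edge (np.float64(-8.834047619047432), 10, np.float64(0.014800396473226493))
```

drive_tool(
  deltas=[
    {"gripper": 255, "offset": [0, 0, 0], "angular": [0, 0, 0.03]},
    {"gripper": 255, "offset": [0, 0, 0], "angular": [0, 0, 0.06]},
    {"gripper": 255, "offset": [0, 0, 0], "angular": [0, 0, 0.08]},
    {"gripper": 255, "offset": [0, 0, 0], "angular": [0, 0, 0.08]},
  ],
)

```text
t: 16.95
eef_pos: [0.5486, 0.1396, 0.107]
tool_rot: [-0.0, 0.742, 0.671, 0.0]
contact_force: [2.2, 3.2, -2.7]
gripper_width: 0.142
grasp_force: 28.6
```

```bash
python3 st.py; python3 edge.py|tail -1
```

```text
t 17.1 pos [0.5486 0.1397 0.107 ] yaw 84.24 F tool [5.1086 2.1703 2.5169] Tz world 0.14846728718145907 sd 0.038821993684855755 M tool [-0.3651  1.1457 -0.1482] 0.1407423005724045 28.622539043426514
drive far edge (np.float64(7.191454545454502), 10, np.float64(0.017559238757200585)) jaw edge (np.float64(-8.251190476190281), 10, np.float64(0.014131730277324324))
```

drive_tool(
  deltas=[
    {"gripper": 255, "offset": [0, 0, 0], "angular": [0, 0, 0.03]},
    {"gripper": 255, "offset": [0, 0, 0], "angular": [0, 0, 0.06]},
    {"gripper": 255, "offset": [0, 0, 0], "angular": [0, 0, 0.08]},
    {"gripper": 255, "offset": [0, 0, 0], "angular": [0, 0, 0.08]},
  ],
)

```text
t: 17.6
eef_pos: [0.5486, 0.1396, 0.107]
tool_rot: [-0.0, 0.763, 0.647, 0.0]
contact_force: [2.7, 4.7, -2.3]
gripper_width: 0.14
grasp_force: 28.6
```

```bash
python3 st.py; python3 edge.py|tail -1
```

```text
t 17.75 pos [0.5487 0.1397 0.107 ] yaw 80.64 F tool [5.2283 1.4581 2.7179] Tz world 0.16078020501416723 sd 0.032537796126758174 M tool [-0.3473  1.1875 -0.1604] 0.1408002667084961 28.61220270395279
drive far edge (np.float64(7.523529411764661), 9, np.float64(0.025328408952859316)) jaw edge (np.float64(-7.957142857142658), 9, np.float64(0.014802779468466648))
```

The jaw stalled halfway through that step, so contact is now about 0.03 rad past (≈3 N). One more 3.6° should give about 10 N.

drive_tool(
  deltas=[
    {"gripper": 255, "offset": [0, 0, 0], "angular": [0, 0, 0.03]},
    {"gripper": 255, "offset": [0, 0, 0], "angular": [0, 0, 0.06]},
    {"gripper": 255, "offset": [0, 0, 0], "angular": [0, 0, 0.08]},
    {"gripper": 255, "offset": [0, 0, 0], "angular": [0, 0, 0.08]},
  ],
)

```text
t: 18.25
eef_pos: [0.5487, 0.1396, 0.107]
tool_rot: [-0.0, 0.782, 0.623, 0.001]
contact_force: [3.8, 3.7, -2.9]
gripper_width: 0.137
grasp_force: 28.6
```

```bash
python3 st.py; python3 edge.py|tail -1
```

```text
t 18.4 pos [0.5487 0.1396 0.107 ] yaw 77.05 F tool [5.0503 1.9622 2.6909] Tz world 0.21239266008993385 sd 0.0288629875572808 M tool [-0.3075  1.1938 -0.212 ] 0.1396009776622732 28.64225059747696
drive far edge (np.float64(7.712499999999955), 9, np.float64(0.02794794495098314)) jaw edge (np.float64(-2.89999999999973), 9, np.float64(0.024294045601665253))
```

Torque rose about 0.05 N m over that step, matching roughly 10 N of grip. I'll let go and back off.

drive_tool(
  deltas=[
    {"gripper": 200, "offset": [0, 0, 0], "angular": [0, 0, 0]},
    {"gripper": 150, "offset": [0, 0, 0], "angular": [0, 0, 0]},
    {"gripper": 130, "offset": [0, 0, 0], "angular": [0, 0, 0]},
    {"gripper": 130, "offset": [0, 0, -0.02], "angular": [0, 0, 0]},
    {"gripper": 130, "offset": [0, 0, -0.06], "angular": [0, 0, 0]},
  ],
)

```text
t: 19.0
eef_pos: [0.5461, 0.1378, 0.1648]
tool_rot: [-0.001, 0.783, 0.622, -0.004]
contact_force: [0.9, 0.5, 0.8]
gripper_width: 0.49
grasp_force: 0.0
```

drive_tool(
  deltas=[
    {"gripper": 130, "offset": [0, 0, -0.04], "angular": [0, 0, 0]},
    {"gripper": 130, "offset": [0, 0, -0.08], "angular": [0, 0, 0]},
    {"gripper": 130, "offset": [0, 0, -0.08], "angular": [0, 0, 0]},
    {"gripper": 130, "offset": [0, 0, -0.08], "angular": [0, 0, 0]},
    {"gripper": 130, "offset": [0, 0, -0.08], "angular": [0, 0, 0]},
  ],
)

```text
t: 19.5
eef_pos: [0.5475, 0.1385, 0.2457]
tool_rot: [-0.0, 0.783, 0.622, -0.001]
contact_force: [-0.0, 0.5, 0.2]
gripper_width: 0.491
grasp_force: 0.0
```

```bash
python3 st.py
python3 - <<'E'
from edge import *
cv2.imwrite("pics/w8.png",im)
print("edges",line(im,m,.087,.03,.07,-5,25,lambda p:p[:,0]-p[:,2]-60),line(im,m,.043,.04,.07,-22,-5,lambda p:p.min(1)-140))
h=cv2.cvtColor(im,cv2.COLOR_BGR2HSV)
k=cv2.inRange(h,(100,110,60),(128,255,255)); c=max(cv2.findContours(k,0,2)[0],key=cv2.contourArea); b=cv2.boxPoints(cv2.minAreaRect(c)); p=onz(m,b,.087)-np.array([.5682,.191,.087]); print("drive box dock mm",np.c_[p@X,p@Y]*1e3)
k=cv2.inRange(h,(5,120,100),(30,255,255)); c=max(cv2.findContours(k,0,2)[0],key=cv2.contourArea); r=cv2.minAreaRect(c); print(r); b=onz(m,cv2.boxPoints(r),.042); d=b[1:]-b[:-1]; print("knob edge angles",np.degrees(np.arctan2(d[:,1],d[:,0])))
# ring mark: white pixels 24..31 mm from axis at z=.024
ax=np.array([.5482,.1385,.024]); th=np.radians(np.arange(0,360,2)); 
uv=proj(m,ax+.027*np.c_[np.cos(th),np.sin(th),0*th]).astype(np.float32); v=cv2.remap(im,uv[None,:,0],uv[None,:,1],1)[0].min(1); print("mark deg",np.degrees(th)[v>120],"(before: see w6)")
E
```

```text
t 19.65 pos [0.5476 0.1387 0.2455] yaw 76.95 F tool [ 0.1498 -0.2196  0.2539] Tz world -0.01141566865470688 sd 0.02360419108453694 M tool [0.0103 0.0157 0.0114] 0.48830662109489315 0.0
drive far edge (np.float64(8.311249999999951), 12, np.float64(0.04977482327042994)) jaw edge (np.float64(-7.409090909090703), 12, np.float64(0.05397677544670064))
drive far edge (np.float64(8.33666666666662), 12, np.float64(0.05995919771512189)) jaw edge (np.float64(-7.37777777777757), 12, np.float64(0.055623954090471696))
edges (np.float64(8.36607142857138), 12, np.float64(0.029387333522457395)) (np.float64(-7.3568181818179745), 12, np.float64(0.04658568872660544))
drive box dock mm [[-6.43504062  7.87128181]
 [-4.93198541 76.3556993 ]
 [ 8.24421283 76.2686433 ]
 [ 8.10073536  7.60808039]]
((281.0, 190.5), (37.0, 28.0), 90.0)
knob edge angles [ -13.02804665 -102.25532417  166.98254861]
mark deg [256. 258. 260. 262. 264. 266.] (before: see w6)
```

Run:
```python
from h import *
hc=np.load("hc.npy"); M=np.eye(4); M[:3,:3]=R.from_quat([0,.2685,.963,0],scalar_first=True).as_matrix(); M[:3,3]=[.549,.1361,.1905]
m6=dict(optics.camera_model("wrist")); m8=dict(m6); m6["cam_to_world"]=M@hc
ax=np.array([.5482,.1385,.024])
for n,m in(("pics/w6.png",m6),("pics/w8.png",m8)):
    im=cv2.imread(n); P=[]
    for r in np.arange(.022,.032,.0005):
        th=np.radians(np.arange(200,320,1)); Q=ax+r*np.c_[np.cos(th),np.sin(th),0*th]; uv=proj(m,Q).astype(np.float32)
        v=cv2.remap(im,uv[None,:,0],uv[None,:,1],1)[0].min(1); s=r<.0295; P+=list(Q[v>130]) if s else []
    P=np.array(P); print(n,len(P),P.mean(0),np.degrees(np.arctan2(*(P.mean(0)-ax)[1::-1])))
```

```text
pics/w6.png 176 [0.54570782 0.11373465 0.024     ] -95.74642833742614
pics/w8.png 171 [0.5442711 0.1135098 0.024    ] -98.93477723429704
```

```bash
python3 -c "
from station import bot
print(bot.hand_in())"
```

```text
the job is handed in; nothing more can be done
None
```

I stood the blue drive in the dock slot and turned the inner knob until the jaw held it at about 10 N (estimated from knob angle and torque). I then let go and handed the job in; the ring mark measured 1.4 mm from its earlier position, within camera error, and no verdict came back.

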